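# Lock the last latch of the armour-plate case

### The job

The case of armour plates is ready to leave the workshop, but one of the three wing latches along its lid has been left open: its wing stands across the row, while the other two lie along it. Turn that open latch a quarter turn clockwise (seen from above) until it drops into its locked detent and lies in line with the other two, leave those two locked, and let go.

Things in the scene. Friction and masses are not known exactly. Their poses are not given: they have to be found in the camera images.
- open_latch_grip (a point): Open latch: point on its vertical turning axis, in its steel wing, 10 mm below the top. The wing is an upright bar 56 mm long (along this point's x), 12 mm thick (y), 30 mm high (z, up); the axes turn with it. Below this point: the wing's underside 20 mm, a round steel flange (50 mm across) 24 mm, the flat dark lid 30 mm; the lid is 90 mm above the table. The heavy 290 x 410 mm case is fixed.
- open_latch (a joint): Angle of the open latch's wing, rad: 0 at the start = open, wing across the row; grows as it turns clockwise seen from above; 1.571 = locked, wing along the row, at a firm stop. A sprung detent (about 0.1 Nm) pushes it back open if let go before about 0.9 and draws it home if let go past about 1.2.
- shut_a (a joint): Angle of one of the two latches already locked, same shape and detent: 0 = locked, wing along the row; -1.571 = open, wing across it (turned anticlockwise). The three stand in a straight row, 130 mm apart, 60 mm in from the lid's long edge on the robot's side; the open one may be in any place. A round grey plug in a far corner of the lid is no latch.
- shut_b (a joint): Angle of the second locked wing latch, as for the first: 0 = locked, wing along the row; -1.571 = open.

How it is judged:
At the end, for the whole second after the job is handed in: The latch that was open is turned to within 10 degrees of its locked place (joint above 1.39 rad) and at rest, and the other two latches are still within 10 degrees of locked (above -0.18 rad) (value of joint open_latch above 1.39 rad and velocity of joint open_latch between -0.1 and 0.1 rad/s and value of joint each of shut_a, shut_b above -0.18 rad); the robot touches nothing.
It fails at once if one of the locked latches is turned out of its detent (more than 0.57 rad back) (value of joint any of shut_a, shut_b below -0.57 rad).
It also fails if it takes over 29 s, if anything falls off the work surface, if the arm or the gripper's body presses on something with over 40 N, if the wrist force passes 120 N, or if a joint passes its speed limit or range.

### The arm

A 6-joint arm with a two-finger parallel gripper is mounted at the origin on the work surface. World frame = base frame: x ahead of the robot, y to its left, z up, the work surface at z = 0. Lengths are in m, angles in rad, forces in N, time in s.
With the tool pointing down it reaches from about 0.3 to 0.75 m from the base axis. Payload 8.5 kg.
Tool frame: the origin (TCP) lies midway between the tips of the shut fingers; the grasp point (between the pads) lies 19 mm behind it; z points along the fingers, y is the line along which they close (so a half turn about z gives the same grasp; the last joint's range is limited). The gripper opens to 88 mm and grips with 3 to 60 N. Pads are 18 mm wide; open, the fingers measure 123 mm over their backs; the gripper's body (75 mm by 187 mm) begins 45 mm behind the grasp point.
Start: joints at [1.111, 0.381, 1.297, -0, 1.464, -0.215], TCP at [0.133, 0.534, 0.239] pointing down, gripper open.
Joint ranges: [-3.11, 3.11], [-0.89, 2.33], [0.22, 2.48], [-1.42, 4.56], [0.17, 2.85], [-2.88, 2.88]. Speed limits (rad/s): [2.39, 2.39, 3.14, 3.14, 3.14, 3.14].

### API

Orientations are given as a unit quaternion [w, x, y, z].
In Python, from station import movep, move_linear, move_j, grip, dwell, solve_ik, grab_frame, MotionError, sign_off, read_clock, read_qpos, read_qvel, read_joint_torque, read_tool_pos, read_tcp_rot, read_contact_force, read_moment, read_opening, read_grasp_force gives the robot as it stands. Calls block until the motion is done:
- movep(position, orientation): joint-space move of the TCP to a pose.
- move_linear(position, rot=None, speed=0.15, until_force=None): straight line of the TCP; rot=None keeps the orientation; speed is the mean speed in m/s. With until_force (N) it stops when the force on the tool has changed by that much, and returns True; else False.
- move_j(angles): joint-space move.
- grip(opening, grasp_force=None): finger opening in m; grasp_force is the grip in N (None keeps the last); returns when the fingers have stopped.
- dwell(seconds).
- solve_ik(position, orientation): joint angles nearest the present ones, or None.
- grab_frame(name): name is "scene" or "top" or "wrist"; returns a dict with "frame" (480x640x3 uint8, red, green, blue), "depth" (480x640 float32, m along the optical axis (not along the pixel's ray), 0 where there is no reading), "fx", "fy", "cx", "cy" (pixels), "cam_to_world" (4x4, takes a point from camera to world coordinates). Camera axes: x right, y down, z forward; pixel columns grow to the right and rows downward; lengths in m; the calibration is good to about 2 mm. A picture is of the moment at which its call begins.
A pose or a line that the arm cannot do raises MotionError and nothing moves.
- sign_off(): hands the job in; it is judged then, once.
Readings, each from a call of its own:
- read_clock(): time.
- read_qpos(): joint angles.
- read_qvel(): joint speeds.
- read_joint_torque(): joint torques, N m.
- read_tool_pos(): TCP position.
- read_tcp_rot(): TCP orientation.
- read_contact_force(): force on the tool from outside, world axes, zero at the start.
- read_moment(): the same for the moment, N m.
- read_opening(): finger opening in m.
- read_grasp_force(): force on a finger pad.
Only numpy, scipy, OpenCV 4.12 (cv2) and the standard library are available. Lean on these libraries where they do the work, as an engineer would, in place of code of your own. Each camera call takes 0.05 s, during which the arm holds its last target. There are 200 camera calls.

## Working session

There is one attempt and no reset: what is moved stays moved. The work goes in short steps, each a Python script; the robot and the scene stay as the last script left them, time stands still between calls to the robot, and variables do not carry over. Pictures are saved under pics/ and viewed, at most 10 in all, crops included, and the job is handed in when it is done.

```bash
mkdir -p pics
python3 - <<'E'
from station import *
import cv2,numpy as np,pickle
for n in("top","scene"):
    f=grab_frame(n); pickle.dump(f,open(f"{n}.pkl","wb"))
    cv2.imwrite(f"pics/{n}.png",f["frame"][:,:,::-1])
    print(n,f["fx"],f["cx"],f["cy"],np.round(f["cam_to_world"],3).tolist())
print(read_clock())
E
```

```text
top 592.1948115553372 318.29147197040623 235.45583656699716 [[0.03, -0.999, 0.026, 0.515], [-1.0, -0.03, 0.01, 0.057], [-0.01, -0.026, -1.0, 1.065], [0.0, 0.0, 0.0, 1.0]]
scene 609.42786309069 325.5847838682837 241.49382684079916 [[-0.708, 0.501, -0.498, 0.989], [0.706, 0.503, -0.499, 0.485], [0.0, -0.705, -0.709, 0.758], [0.0, 0.0, 0.0, 1.0]]
0.1
```

View pics/top.png

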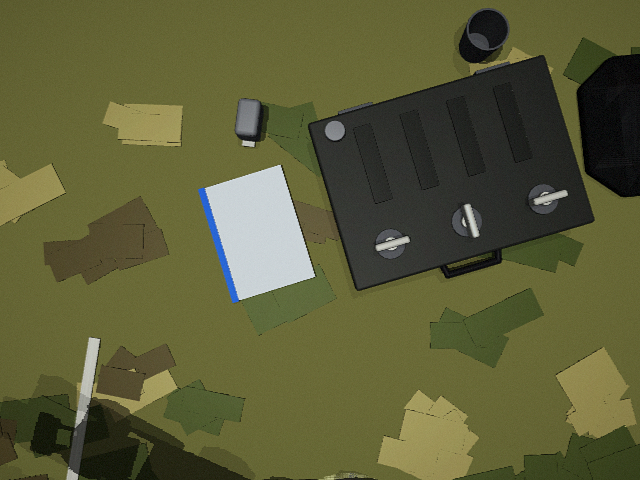

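View pics/scene.png

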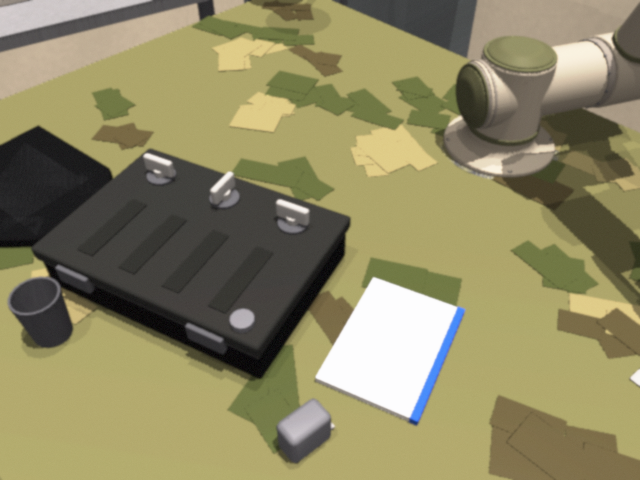

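The top view shows the middle wing, at about (469,221), standing across the row. The other two, at about (391,243) and (547,197), lie along it; the plug is at (335,131). The scene view agrees: open wing at (223,188), shut ones at (159,166) and (292,212). Next I measure from both views.

```bash
cat > m.py <<'E'
import cv2,numpy as np,pickle
def wing(f,c,r=26):
    """bright-wing mask near pixel c -> (centroid, mask pixels, world points by depth)"""
    g=f["frame"].min(2); m=np.zeros(g.shape,np.uint8)
    u,v=c; m[v-r:v+r,u-r:u+r]=(g[v-r:v+r,u-r:u+r]>150)
    n,l,s,ce=cv2.connectedComponentsWithStats(m); k=1+np.argmax(s[1:,4])
    vv,uu=np.nonzero(l==k); d=f["depth"][vv,uu]
    P=np.c_[(uu-f["cx"])/f["fx"],(vv-f["cy"])/f["fy"],np.ones(len(uu))]*d[:,None]
    T=f["cam_to_world"]; return ce[k],np.c_[uu,vv],P@T[:3,:3].T+T[:3,3]
def ray(f,p):
    T=f["cam_to_world"]; d=T[:3,:3]@[(p[0]-f["cx"])/f["fx"],(p[1]-f["cy"])/f["fy"],1]
    return T[:3,3],d/np.linalg.norm(d)
def tri(a,pa,b,pb):
    A=0;y=0;R=[ray(a,pa),ray(b,pb)]
    for o,d in R: M=np.eye(3)-np.outer(d,d);A=A+M;y=y+M@o
    X=np.linalg.solve(A,y); return X,[np.linalg.norm((np.eye(3)-np.outer(d,d))@(X-o)) for o,d in R]
def plane(f,p,z):
    o,d=ray(f,p); return o+d*(z-o[2])/d[2]
def toprect(f,pix,z):
    X=np.array([plane(f,p,z)[:2] for p in pix],np.float32)*1000
    (cx,cy),(w,h),a=cv2.minAreaRect(X); return (round(cx,1),round(cy,1)),(round(w,1),round(h,1)),round(a,1)
E
python3 - <<'E'
from m import *
t=pickle.load(open("top.pkl","rb"));s=pickle.load(open("scene.pkl","rb"))
for ct,cs in(((391,243),(292,212)),((469,221),(223,188)),((547,197),(159,166))):
    a,pa,Pa=wing(t,ct);b,pb,Pb=wing(s,cs)
    print(a,len(pa),b,len(pb),"tri",tri(t,a,s,b))
    for f,P,p in((t,Pa,pa),(s,Pb,pb)):
        z=np.percentile(P[:,2],[5,50,90,97]); k=P[:,2]>z[2]-.006
        print("  z",z.round(4),"top pts mean",P[k].mean(0).round(4),k.sum(),"rect",toprect(f,p[k],z[2]))
E
```

```text
[392.165 243.655] 200 [292.36734694 206.19387755] 196 tri (array([ 0.52996411, -0.04929513,  0.12847992]), [np.float64(0.0007156046410441561), np.float64(0.0007156046410443107)])
  z [0.109  0.1303 0.1331 0.1345] top pts mean [ 0.5305 -0.0473  0.1514] 180 rect ((530.9, -49.2), (9.1, 51.8), 18.0)
  z [0.0919 0.1295 0.1311 0.1317] top pts mean [ 0.5305 -0.0479  0.1294] 184 rect ((532.1, -47.2), (12.1, 54.9), 18.9)
[471.21387283 220.05202312] 173 [221.5 181.5] 174 tri (array([ 0.57096185, -0.17281999,  0.12930077]), [np.float64(0.0005497768184907592), np.float64(0.0005497768184907475)])
  z [0.1278 0.1304 0.1324 0.1334] top pts mean [ 0.5714 -0.1729  0.1305] 171 rect ((571.1, -172.8), (51.8, 9.1), 17.2)
  z [0.0897 0.1293 0.1311 0.1319] top pts mean [ 0.5736 -0.1673  0.1335] 155 rect ((572.0, -170.4), (55.1, 11.6), 17.9)
[550.25581395 197.03488372] 172 [157.2721519  159.05063291] 158 tri (array([ 0.61077691, -0.296202  ,  0.12903801]), [np.float64(0.0007638377337999774), np.float64(0.000763837733800144)])
  z [0.1275 0.1308 0.133  0.1339] top pts mean [ 0.6106 -0.2939  0.1365] 167 rect ((611.1, -295.4), (8.8, 51.6), 18.2)
  z [0.0918 0.1292 0.1309 0.1319] top pts mean [ 0.6107 -0.2945  0.1293] 146 rect ((611.8, -292.9), (12.1, 54.6), 17.7)
```

The latch axis is at about (0.571, -0.172), its top at z ≈ 0.130, and the wing's yaw is about 17.7°. The two views agree to about 1 mm. With the tool vertical, turning clockwise is a rotation of joint 6 alone.

Run:
```python
from station import *
import numpy as np
from scipy.spatial.transform import Rotation as R
c=np.array([.5712,-.1722]); yaw=np.radians(17.7)
best=None
for k in(0,np.pi):
    y=yaw+k; M=np.c_[[np.cos(y),np.sin(y),0],[np.sin(y),-np.cos(y),0],[0,0,-1]]
    q=R.from_matrix(M).as_quat()[[3,0,1,2]]
    j=solve_ik([*c,.17],q); print(k,None if j is None else np.round(j,3))
    if j is not None and j[5]+1.6<2.85 and (best is None or abs(j[5])<abs(best[1][5])): best=(q,j)
q,j=best
grip(.045); move_j(j); print(read_clock(),read_tool_pos())
hit=move_linear([*c,.103],speed=.06,until_force=8); print(hit,read_tool_pos(),read_contact_force())
import cv2
f=grab_frame("wrist"); cv2.imwrite("pics/w1.png",f["frame"][:,:,::-1]); print(read_clock(),np.round(read_qpos(),3))
```

```text
0 [-0.491  0.516  1.275 -0.     1.351  0.771]
3.141592653589793 [-0.491  0.516  1.275 -0.     1.351 -2.371]
3.8 [ 0.57136705 -0.17147275  0.17011488]
False [ 0.57138211 -0.17229293  0.10341392] [ 0.11161462  0.19243191 -0.36865973]
5.1167 [-0.491  0.584  1.362  0.     1.194  0.771]
```

View pics/w1.png

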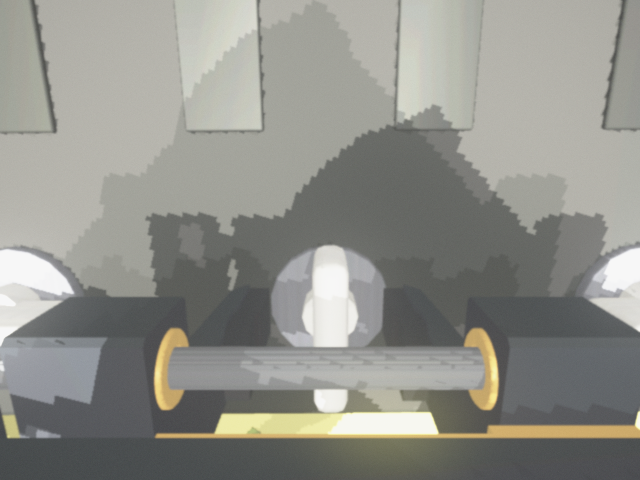

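The wrist view shows the wing upright at column 331, centred between the fingers (inner faces at about 188 and 468) and clear of the neighbouring latches. I grip it and turn.

Run:
```python
from station import *
import numpy as np
grip(.0,25); print("open",read_opening(),read_grasp_force(),read_contact_force(),read_clock())
q0=np.array(read_qpos())
for a in np.radians([30,60,80,88]):
    q=q0.copy(); q[5]+=a; move_j(q)
    print(round(np.degrees(a)),np.round(read_qpos()[5]-q0[5],3),np.round(read_contact_force(),1),np.round(read_moment(),2),round(read_opening(),4),round(read_clock(),2))
```

```text
open 0.020331938276279472 25.004343688488007 [ 1.44792261 -6.48421912 -2.54970267] 5.6167
30 0.521 [-0.4 -5.2 -1.8] [-0.79  0.13  0.04] 0.0204 6.18
60 1.045 [-2.  -8.2 -2.3] [-1.21  0.42  0.01] 0.0204 6.75
80 1.394 [-4.  -8.6 -1.5] [-1.44  0.66 -0.08] 0.0201 7.17
88 1.534 [-4.5 -9.5 -1.2] [-1.51  0.79 -0.08] 0.0204 7.43
```

The opening of 20 mm suggests the pads hold a round hub rather than the 12 mm wing, so I check whether the latch actually turned.

Run:
```python
from station import *
import cv2
f=grab_frame("wrist"); cv2.imwrite("pics/w2.png",f["frame"][:,:,::-1])
```

```text
(no output)
```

View pics/w2.png

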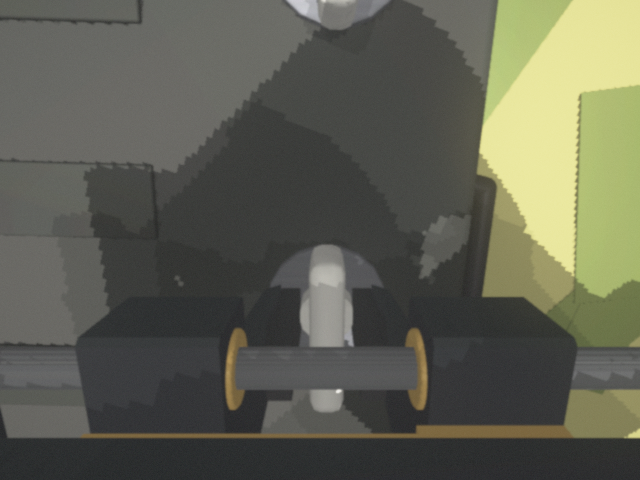

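The wing turned with the gripper: it is still parallel to the pads at column 326, and the neighbouring latch is straight ahead at (335,10). I release it, retreat and check.

Run:
```python
from station import *
import cv2,numpy as np,pickle
from m import *
grip(.045); p=np.array(read_tool_pos())
move_linear([p[0],p[1],.25],speed=.12)
q=np.array(read_qpos()); q[0]+=1.2; move_j(q)
f=grab_frame("top"); cv2.imwrite("pics/t2.png",f["frame"][120:360,300:640,::-1])
for c in((391,243),(471,221),(549,197)):
    a,pa,P=wing(f,c); print(a,toprect(f,pa,.13))
print(read_clock(),read_contact_force())
```

```text
[392.21596244 243.58685446] ((529.0, -50.5), (13.7, 52.6), 18.0)
[471.3271028  220.38785047] ((569.4, -174.1), (13.5, 53.4), 18.1)
[550.17307692 197.27403846] ((609.3, -297.3), (13.9, 52.3), 18.0)
11.85 [ 0.06187818 -0.32882082 -0.41747831]
```

View pics/t2.png

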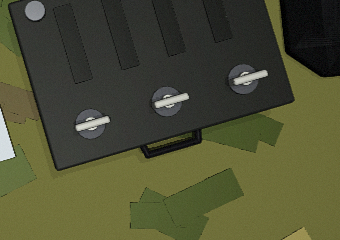

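All three wings, at crop positions (92,124), (171,101) and (250,77), now lie along the row at 18.0–18.1°. The robot is clear.

```bash
python3 -c "
from station import *
print(sign_off())"
```

```text
the job is handed in; nothing more can be done
None
```

The job is handed in: the middle latch, the open one, is turned and lies in line with the other two to about 0.1° in the last top view, the other two are still locked, and the robot let go and moved clear at 11.85 s on its clock; the sign-off call returned no verdict.

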